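# Grade a set of pewter beakers on the presentation board

### The arm

A 7-joint arm with a two-finger parallel gripper is mounted at the origin on the work surface. World frame = base frame: x ahead of the robot, y to its left, z up, the work surface at z = 0. Lengths are in m, angles in rad, forces in N, time in s.
With the tool pointing down it reaches from about 0.4 to 0.85 m from the base axis. Payload 4.5 kg.
Tool frame: the origin (TCP) lies midway between the tips of the shut fingers; the grasp point (between the pads) lies 19 mm behind it; z points along the fingers, y is the direction in which the jaws open and shut (so a half turn about z gives the same grasp; the last joint's range is limited). The gripper opens to 88 mm and grips with 3 to 60 N. Pads are 18 mm wide; open, the fingers measure 123 mm over their backs; the gripper's body (75 mm by 187 mm) begins 45 mm behind the grasp point.
Start: joints at [-1.233, 0.689, -0.195, 1.565, 0.157, 0.902, -0.215], TCP at [0.187, 0.596, 0.239] pointing down, gripper open.
Joint ranges: [-3.01, 3.01], [-0.46, 2.08], [-1.47, 1.51], [0.13, 2.56], [-1, 4.14], [0.04, 2.09], [-2.66, 2.66]. Speed limits (rad/s): [2.57, 2.57, 3.14, 3.14, 3.14, 3.14, 3.14].

### API

Orientations are given as a unit quaternion [x, y, z, w].
In Python, from plant import get_state, snapshot, finish_job, regions_of gives the robot as it stands.
- The arm moves only by the tool send_rows, never from a script. Its argument "series" is a list of rows, each an object of numbers: "grip": the opening, from 0 (shut) to 1 (fully open); "dx", "dy", "dz": the shift along the tool's x, y, z in mm; "turn": the turn about the tool's z in rad. A call has 1 to 20 rows; each row shifts and turns the commanded pose from where the row before left it, along the tool's axes as they then stand; what a row does not reach is not made up. A row lasts 1/10 s, in which the tool goes at most 50 mm and 8.59 degrees, less where a joint would pass 70% of its speed; a pose out of reach is approached as far as the arm can. A call is refused whole if a number of a shift passes 50 or a number of a turn 0.15, either way. A call with a gripper value outside its range is refused whole. The fingers move at their own pace and stop on an object; "force" is the grip in N (left out, the last holds). Time passes only in rows, so rows that do not move let the fingers close. It gives the time, the measured TCP pose, the force and the opening at its end, in the units of the state.
- get_state(): the state, without advancing time (a new reading comes with each control period).
- snapshot(name): name is "scene" or "top"; returns a dict with "img" (400x640x3 uint8, red, green, blue), "depth" (400x640 float32, m along the optical axis (not along the pixel's ray), 0 where there is no reading), "fov_y" (degrees; the focal length in pixels is half the picture's height over the tangent of half this angle, whatever the lens; pixels are square), "cx", "cy" (the principal point, pixels), "R" (3x3) and "t" (3): a world point X has camera coordinates R X + t. Camera axes: x right, y down, z forward; pixel columns grow to the right and rows downward; lengths in m; the calibration is good to about 2 mm. A picture is of the moment at which its call begins.
- finish_job(): hands the job in, once; it reports no verdict.
Trained networks look in a picture, given as the dict that the camera call returned (one of the last four; its "shot" number tells which), for a name from the list of things; names that differ only in an ending like _2 or _b are one class to them, and where a whole thing is asked for, a point or a joint stands for the part that bears it (a point fixed in the world has none). Each returns a list of dicts, best first, with "score" (0 to 1); they miss things now and then, are a little off and sometimes report something else, mostly with a low value. They report only what shows in the picture. A call takes as long as a camera call. They do not tell look-alikes from the thing itself.
- regions_of(picture, target): "pixels" (400x640 bool, what is visible of it) and "extent" ([left, top, right, bottom] in pixels, round what is visible of it).
The state is a dict: "clock": time; "q": joint angles; "qd": joint speeds; "joint_torque": joint torques, N m; "tool_pos": TCP position; "eef_rot": TCP orientation; "contact_force": force on the tool from outside, world axes, zero at the start; "moment": the same for the moment, N m; "opening": opening from 0.0 (shut) to 1.0 (fully open).
Only numpy, scipy, OpenCV 4.12 (cv2) and the standard library are available. Lean on these libraries where they do the work, as an engineer would, in place of code of your own. Each camera call takes 0.05 s, during which the arm holds its last target.

### The job

Line up the four loose pewter beakers on the dark board in order of height: the tallest on the green felt next to the red block, then each next shorter one along the row, with the shortest at the grey block's end. Stand each one mouth up in the middle of its own felt, setting it down gently rather than dropping it, and let them all go.

Things in the scene. Friction and masses are not known exactly. Their poses are not given: they have to be found in the camera images.
- beaker85_mid (a point): The tallest beaker: a loose, plain straight-sided pewter-grey round cup, 85 mm high and 60 mm in outside diameter, open at the top (wall 3.5 mm, floor 5 mm), standing mouth up on the bench. The point is its centre, on the axis half-way up (42.5 mm above its underside); z runs up its axis to the mouth.
- beaker70_mid (a point): The second tallest beaker: a loose, plain straight-sided pewter-grey round cup, 70 mm high and 52 mm in outside diameter, open at the top (wall 3.5 mm, floor 5 mm), standing mouth up on the bench. The point is its centre, on the axis half-way up (35 mm above its underside); z runs up its axis to the mouth.
- beaker55_mid (a point): The third tallest beaker: a loose, plain straight-sided pewter-grey round cup, 55 mm high and 44 mm in outside diameter, open at the top (wall 3.5 mm, floor 5 mm), standing mouth up on the bench. The point is its centre, on the axis half-way up (27.5 mm above its underside); z runs up its axis to the mouth.
- beaker40_mid (a point): The shortest beaker: a loose, plain straight-sided pewter-grey round cup, 40 mm high and 36 mm in outside diameter, open at the top (wall 3.5 mm, floor 5 mm), standing mouth up on the bench. The point is its centre, on the axis half-way up (20 mm above its underside); z runs up its axis to the mouth.
- felt_a: One of four alike green round felts, 80 mm across and 3 mm thick, rigid, fixed in a straight row 90 mm apart (centre to centre) on the long dark wooden board, 90 by 460 mm and 5 mm thick, lying fixed on the bench. The letters say nothing of the place in the row. Origin: centre of its underside, 5 mm above the bench; its top, on which a beaker stands, is 8 mm above the bench.
- felt_b: One of four alike green round felts, 80 mm across and 3 mm thick, rigid, fixed in a straight row 90 mm apart (centre to centre) on the long dark wooden board, 90 by 460 mm and 5 mm thick, lying fixed on the bench. The letters say nothing of the place in the row. Origin: centre of its underside, 5 mm above the bench; its top, on which a beaker stands, is 8 mm above the bench.
- felt_c: One of four alike green round felts, 80 mm across and 3 mm thick, rigid, fixed in a straight row 90 mm apart (centre to centre) on the long dark wooden board, 90 by 460 mm and 5 mm thick, lying fixed on the bench. The letters say nothing of the place in the row. Origin: centre of its underside, 5 mm above the bench; its top, on which a beaker stands, is 8 mm above the bench.
- felt_d: One of four alike green round felts, 80 mm across and 3 mm thick, rigid, fixed in a straight row 90 mm apart (centre to centre) on the long dark wooden board, 90 by 460 mm and 5 mm thick, lying fixed on the bench. The letters say nothing of the place in the row. Origin: centre of its underside, 5 mm above the bench; its top, on which a beaker stands, is 8 mm above the bench.
- red_block: Fixed red block at one end of the row, on the same board (a grey block like it stands at the other end): 30 mm along the row, 60 mm across it and 20 mm high, its top 25 mm above the bench, its centre 72 mm from the centre of the nearest felt. Origin: centre of its underside, 5 mm above the bench.
Not all that is in view belongs to the job. What is shaped like the part that bears beaker40_mid but orange is not meant.

How it is judged:
By the outcome, as a careful person would: the job done as asked, in the order asked, and still so for the second after the job is handed in, with the robot touching nothing.
It also fails if it takes over 109 s, if anything falls off the work surface, if the arm or the gripper's body presses on something with over 40 N, if the wrist force passes 120 N, or if a joint passes its speed limit or range.

## Working session

There is one attempt and no reset: what is moved stays moved. The work goes in short steps, Python scripts to look and compute and a tool call to move; the robot and the scene stay as the last step left them, time stands still between calls to the robot, and variables do not carry over. Pictures are saved under pics/ and viewed, and the job is handed in when it is done.

Besides the shell and the picture viewer there is one more tool, called after "Emit:" as a command line: name --argument value ..., lists and objects as JSON in quotes. send_rows: Moves the arm, as the interface text tells. Its arguments: {"type":"object","properties":{"series":{"type":"array","items":{"type":"object","properties":{"grip":{"type":"number"},"dx":{"type":"number"},"dy":{"type":"number"},"dz":{"type":"number"},"turn":{"type":"number"}}}},"force":{"type":"number"}},"required":["series"]}

```bash
mkdir -p pics; cat > h.py <<'E'
import numpy as np, cv2
from plant import *
def snap(n,f):
    p=snapshot(n); cv2.imwrite('pics/'+f,p['img'][:,:,::-1]); return p
def pts(p):
    f=200/np.tan(np.radians(p['fov_y'])/2)
    v,u=np.mgrid[0:400,0:640]; d=p['depth']
    c=np.stack([(u-p['cx'])/f*d,(v-p['cy'])/f*d,d],-1)
    return (c-np.array(p['t']))@np.array(p['R'])
E
python3 - <<'E'
from h import *
s=get_state();print(s)
for n in('scene','top'):
    p=snap(n,n+'0.png');P=pts(p);print(n,p['fov_y'],p['cx'],p['cy'],np.array(p['R']).tolist(),list(p['t']))
    for t in('beaker85_mid','beaker70_mid','beaker55_mid','beaker40_mid','felt_a','red_block'):
        for r in regions_of(p,t):
            m=r['pixels']&(p['depth']>0);q=P[m]
            if len(q): print(t,round(r['score'],2),r['extent'],np.round(np.median(q,0),3),np.round(q[:,2].max(),3))
E
```

```text
{'clock': 0.0, 'q': array([-1.23321458,  0.69000664, -0.19453554,  1.56634062,  0.15734865,
        0.90247211, -0.21511222]), 'qd': array([-2.46326940e-05,  8.18086773e-04, -1.01320699e-03, -2.80108894e-04,
        2.68296443e-04,  3.56247562e-04,  1.11217135e-03]), 'joint_torque': array([ 2.47464804e-04, -5.27551782e+01, -1.26680709e+00, -1.53431046e+01,
       -5.25758718e-02,  6.51512368e-03,  1.72191712e-04]), 'tool_pos': array([0.18681609, 0.59577229, 0.23789735]), 'eef_rot': array([ 1.51248831e-01,  9.88495299e-01, -9.11970915e-04, -6.33708986e-05]), 'contact_force': array([ 0.33259059, -0.2563526 , -0.53202299]), 'moment': array([ 0.00782876,  0.0124555 , -0.01650501]), 'opening': 0.9988275879615004}
scene 48.62679888345407 317.3056616718217 200.74781896427498 [[-0.21215438633010686, 0.9770573364056812, -0.01869432365001692], [0.5156946000412606, 0.09568557128229178, -0.8514125621205421], [-0.8300901130896456, -0.1902714713881649, -0.5241633059711474]] [np.float64(0.07697204896095211), np.float64(-0.2222795626239472), np.float64(1.5427203181463416)]
beaker85_mid 0.9 [330.8, 1
[... 1146 characters left out ...]
9, 229.5, 301.5, 262.2] [0.438 0.092 0.007] 0.088
beaker70_mid 0.62 [433.9, 234.8, 469.4, 252.4] [ 0.442 -0.307  0.034] 0.073
beaker55_mid 0.56 [361.6, 237.3, 378.5, 254.4] [ 0.438 -0.11   0.007] 0.058
beaker40_mid 0.58 [171.0, 261.4, 193.9, 278.5] [0.381 0.348 0.021] 0.043
beaker40_mid 0.52 [174.9, 236.2, 192.4, 250.3] [0.451 0.353 0.023] 0.044
beaker40_mid 0.47 [201.7, 239.0, 223.4, 254.6] [0.44  0.279 0.019] 0.043
felt_a 0.97 [241.7, 153.7, 273.4, 184.2] [0.629 0.166 0.008] 0.013
felt_a 0.86 [351.2, 163.2, 380.9, 196.9] [ 0.599 -0.102  0.008] 0.012
felt_a 0.57 [316.1, 164.1, 340.4, 193.0] [ 0.608 -0.013  0.008] 0.013
red_block 0.77 [389.4, 169.4, 400.3, 193.6] [ 0.59  -0.171  0.025] 0.029
```

```bash
python3 - <<'E'
import cv2
a=cv2.imread('pics/top0.png');cv2.imwrite('pics/top0c.png',cv2.resize(a[130:310,140:500],None,fx=2.2,fy=2.2,interpolation=2))
a=cv2.imread('pics/scene0.png');cv2.imwrite('pics/scene0c.png',cv2.resize(a[130:310,160:520],None,fx=2.2,fy=2.2,interpolation=2))
E
```

```text
(no output)
```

View pics/top0c.png

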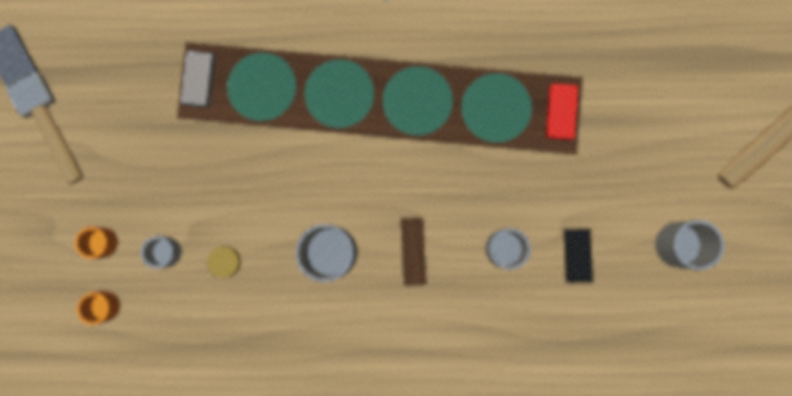

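View pics/scene0c.png

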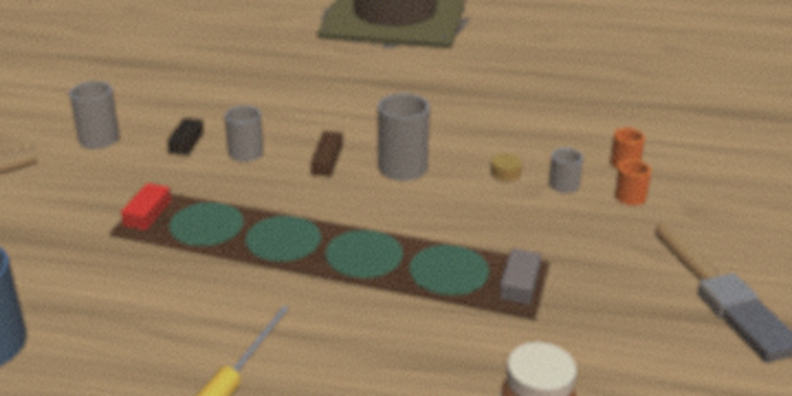

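View pics/top0.png

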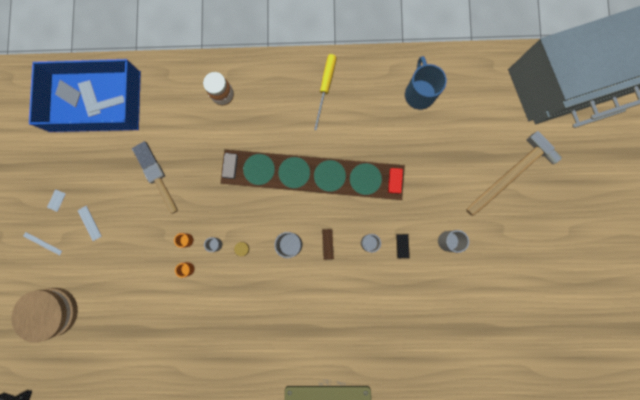

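```bash
cat >> h.py <<'E'
from scipy.optimize import minimize
def foc(p): return 200/np.tan(np.radians(p['fov_y'])/2)
def proj(p,X):
    c=np.asarray(X)@np.array(p['R']).T+np.array(p['t']); f=foc(p)
    return np.stack([c[:,0]/c[:,2]*f+p['cx'],c[:,1]/c[:,2]*f+p['cy']],-1)
def sil(p,x,y,z0,h,r):
    a=np.linspace(0,2*np.pi,60,endpoint=False)
    X=[[x+r*np.cos(t),y+r*np.sin(t),z] for t in a for z in (z0,z0+h)]
    hull=cv2.convexHull(proj(p,X).astype(np.float32))
    m=cv2.moments(hull); return np.array([m['m10']/m['m00'],m['m01']/m['m00']]),m['m00']
def comp(mask,uv):
    n,l,s,c=cv2.connectedComponentsWithStats(mask.astype(np.uint8))
    # component containing or nearest uv
    ys,xs=np.nonzero(mask); i=np.argmin((xs-uv[0])**2+(ys-uv[1])**2); k=l[ys[i],xs[i]]
    M=(l==k).astype(np.uint8); cn,_=cv2.findContours(M,cv2.RETR_EXTERNAL,cv2.CHAIN_APPROX_NONE)
    F=np.zeros_like(M); cv2.drawContours(F,cn,-1,1,-1)
    ys,xs=np.nonzero(F); return np.array([xs.mean(),ys.mean()]),F.sum()
def locate(p,mask,g,z0,h,r):
    x=np.array(g,float)
    uv,_=sil(p,x[0],x[1],z0,h,r); c,A=comp(mask,uv)
    for _ in range(6):
        b,Am=sil(p,*x,z0,h,r); J=np.stack([(sil(p,*(x+e),z0,h,r)[0]-b)/1e-3 for e in np.eye(2)*1e-3],1)
        x=x+np.linalg.solve(J,c-b)
    return x,A/Am
def graymask(p):
    hsv=cv2.cvtColor(p['img'],cv2.COLOR_RGB2HSV); return (hsv[...,1]<75)&(hsv[...,2]>45)
def greenmask(p):
    hsv=cv2.cvtColor(p['img'],cv2.COLOR_RGB2HSV); return (hsv[...,0]>60)&(hsv[...,0]<95)&(hsv[...,1]>80)
BK={85:((.442,.090),.030),70:((.442,-.300),.026),55:((.440,-.107),.022),40:((.441,.277),.018)}
FL=[(.599,-.102),(.608,-.013),(.62,.076),(.629,.166)]
E
python3 - <<'E'
from h import *
for n in('scene','top'):
    p=snapshot(n);print(n)
    g=graymask(p)
    for h,(c,r) in BK.items(): print(h,locate(p,g,c,0,h/1e3,r))
    g=greenmask(p)
    for c in FL: print('felt',locate(p,g,c,.005,.003,.040))
print(pts(p)[20:380:60,40:600:80,2])
E
```

```text
scene
85 (array([0.4389053 , 0.08488606]), np.float64(0.998069013294876))
70 (array([ 0.44238131, -0.30420614]), np.float64(0.997134326964264))
55 (array([ 0.44145607, -0.11017772]), np.float64(0.9824522026915131))
40 (array([0.44226446, 0.27372136]), np.float64(0.999467404626931))
felt (array([ 0.60120537, -0.094041  ]), np.float64(0.01833538552511027))
felt (array([ 0.59677251, -0.00480575]), np.float64(0.10611188536232759))
felt (array([0.62707913, 0.07379655]), np.float64(0.03787357176651529))
felt (array([0.62541698, 0.16935988]), np.float64(0.00900869383016134))
top
85 (array([0.43916917, 0.08745843]), np.float64(1.0550939053829702))
70 (array([ 0.44278699, -0.30263586]), np.float64(1.023838986587978))
55 (array([ 0.44098004, -0.1094078 ]), np.float64(1.06425645542706))
40 (array([0.44182644, 0.27689794]), np.float64(1.0141180289558551))
felt (array([ 0.60036033, -0.10287408]), np.float64(0.9138916949172431))
felt (array([ 0.61012488, -0.01354796]), np.float64(0.9097909413701311))
felt (array([0.62000175, 0.07622248]), np.float64(0.9021228583653118))
felt (array([0.62997074, 0.16522593]), np.float64(0.9029650698582201))
[[-7.50950855e-01 -7.56384995e-01 -7.50578841e-01 -7.53920585e-01
  -7.42971702e-01 -7.51124772e-01 -7.51722004e-01]
 [ 4.57966448e-02  6.64915669e-03 -2.58635491e-04  9.07912010e-04
  -1.56310784e-03  6.56364559e-02  3.02557444e-02]
 [-3.23351367e-04 -1.96480392e-03  2.43764312e-03  2.96834425e-04
   2.18929191e-03 -1.30901144e-03 -2.45361818e-03]
 [-1.12001767e-03  3.95064990e-04 -2.36000637e-03 -2.56295806e-04
   7.23695218e-04 -4.19115211e-04 -1.85994314e-04]
 [-4.39608570e-04 -1.75083202e-03 -6.48803249e-04 -6.86747733e-04
  -3.79851957e-04  1.65543331e-03 -1.47177068e-03]
 [ 5.84684899e-02 -1.47542351e-03  1.07082610e-03  1.78890969e-03
   2.28500210e-03  2.03868647e-03 -9.16971429e-04]]
```

```bash
sed -i "s/hsv\[...,0\]>60)&(hsv\[...,0\]<95)&(hsv\[...,1\]>80)/hsv[...,0]>50)\&(hsv[...,0]<105)\&(hsv[...,1]>50)/" h.py
sed -i '/hsv=.*return (hsv\[...,0\]/s/p\[.img.\]/cv2.GaussianBlur(p["img"],(3,3),0)/' h.py
python3 - <<'E'
from h import *
for n in('scene','top'):
    p=snapshot(n);print(n)
    g=greenmask(p)
    for c in FL: print('felt',locate(p,g,c,.005,.003,.040))
E
```

```text
scene
felt (array([ 0.60225434, -0.10454284]), np.float64(0.8404401484019981))
felt (array([ 0.61183987, -0.01495858]), np.float64(0.8395213111823776))
felt (array([0.6221276 , 0.07443133]), np.float64(0.8508840237479822))
felt (array([0.63173073, 0.16388246]), np.float64(0.8482868711134968))
top
felt (array([ 0.60001084, -0.1026894 ]), np.float64(0.9659760033031937))
felt (array([ 0.61020165, -0.01336922]), np.float64(0.9664544955675041))
felt (array([0.62003239, 0.07589276]), np.float64(0.9682679627041161))
felt (array([0.62971493, 0.1654059 ]), np.float64(0.9581418086781385))
```

Emit:
send_rows --force 20 --series '[{"turn": 0.127, "grip": 1}, {"turn": 0.127}, {"turn": 0.127}, {"turn": 0.127}, {"turn": 0.127}, {"turn": 0.127}, {"turn": 0.127}, {"turn": 0.127}, {"turn": 0.127}, {"turn": 0.127}, {}, {}]'

```text
schema error: expected keys grip, dx, dy, dz, turn
```

```bash
cat > d.py <<'E'
import sys
from h import *
from scipy.spatial.transform import Rotation as R
s=get_state();r=R.from_quat(s['eef_rot']);M=r.as_matrix()
yaw=np.arctan2(M[1,1],M[0,1])
print('clk',round(s['clock'],2),'pos',np.round(s['tool_pos'],4),'yaw_y',round(yaw,4),'z',np.round(M[:,2],4),'F',np.round(s['contact_force'],1),'open',round(s['opening']*88,1),'q',np.round(s['q'],2))
if len(sys.argv)>3:
    T=np.array([float(a) for a in sys.argv[1:4]]); print('tool delta mm',np.round(M.T@(T-s['tool_pos'])*1e3,1))
E
python3 d.py .439 .086 .239
```

```text
clk 0.9 pos [0.1869 0.5964 0.2388] yaw_y 1.2671 z [ 0.e+00  1.e-04 -1.e+00] F [-0.   0.1  0. ] open 87.7 q [-1.23  0.69 -0.19  1.57  0.16  0.9  -0.22]
tool delta mm [-3.932e+02 -4.117e+02 -3.000e-01]
```

Emit:
send_rows --force 20 --series '[{"dx": 0, "dy": 0, "dz": 0, "turn": 0.127, "grip": 1}, {"dx": 0, "dy": 0, "dz": 0, "turn": 0.127, "grip": 1}, {"dx": 0, "dy": 0, "dz": 0, "turn": 0.127, "grip": 1}, {"dx": 0, "dy": 0, "dz": 0, "turn": 0.127, "grip": 1}, {"dx": 0, "dy": 0, "dz": 0, "turn": 0.127, "grip": 1}, {"dx": 0, "dy": 0, "dz": 0, "turn": 0.127, "grip": 1}, {"dx": 0, "dy": 0, "dz": 0, "turn": 0.127, "grip": 1}, {"dx": 0, "dy": 0, "dz": 0, "turn": 0.127, "grip": 1}, {"dx": 0, "dy": 0, "dz": 0, "turn": 0.127, "grip": 1}, {"dx": 0, "dy": 0, "dz": 0, "turn": 0.127, "grip": 1}, {"dx": 0, "dy": 0, "dz": 0, "turn": 0, "grip": 1}]'

```text
clock: 2.0
tool_pos: [0.1867, 0.5965, 0.2387]
eef_rot: [0.708, 0.706, 0.0, 0.0]
contact_force: [-0.8, -0.7, -0.7]
opening: 0.998
```

```bash
python3 d.py .439 .086 .239
```

```text
clk 2.0 pos [0.1867 0.5965 0.2387] yaw_y -0.003 z [ 4.e-04 -1.e-04 -1.e+00] F [-0.8 -0.7 -0.7] open 87.8 q [-1.44  0.69  0.18  1.58 -0.15  0.88 -1.21]
tool delta mm [-5.097e+02  2.538e+02 -1.000e-01]
```

Emit:
send_rows --series '[{"dx": -30, "dy": 15, "dz": 0, "turn": 0, "grip": 1}, {"dx": -30, "dy": 15, "dz": 0, "turn": 0, "grip": 1}, {"dx": -30, "dy": 15, "dz": 0, "turn": 0, "grip": 1}, {"dx": -30, "dy": 15, "dz": 0, "turn": 0, "grip": 1}, {"dx": -30, "dy": 15, "dz": 0, "turn": 0, "grip": 1}, {"dx": -30, "dy": 15, "dz": 0, "turn": 0, "grip": 1}, {"dx": -30, "dy": 15, "dz": 0, "turn": 0, "grip": 1}, {"dx": -30, "dy": 15, "dz": 0, "turn": 0, "grip": 1}, {"dx": -30, "dy": 15, "dz": 0, "turn": 0, "grip": 1}, {"dx": -30, "dy": 15, "dz": 0, "turn": 0, "grip": 1}, {"dx": -30, "dy": 15, "dz": 0, "turn": 0, "grip": 1}, {"dx": -30, "dy": 15, "dz": 0, "turn": 0, "grip": 1}, {"dx": -30, "dy": 15, "dz": 0, "turn": 0, "grip": 1}, {"dx": -30, "dy": 15, "dz": 0, "turn": 0, "grip": 1}, {"dx": -30, "dy": 15, "dz": 0, "turn": 0, "grip": 1}, {"dx": -30, "dy": 15, "dz": 0, "turn": 0, "grip": 1}, {"dx": -30, "dy": 14, "dz": 0, "turn": 0, "grip": 1}, {"dx": 0, "dy": 0, "dz": 0, "turn": 0, "grip": 1}, {"dx": 0, "dy": 0, "dz": 0, "turn": 0, "grip": 1}]'

```text
clock: 3.9
tool_pos: [0.4396, 0.0854, 0.2388]
eef_rot: [0.708, 0.706, 0.0, -0.0]
contact_force: [-0.1, 1.1, 1.0]
opening: 0.998
```

```bash
python3 d.py .439 .086 .037
```

```text
clk 3.9 pos [0.4396 0.0854 0.2388] yaw_y -0.0025 z [ 2.e-04  5.e-04 -1.e+00] F [-0.1  1.1  1. ] open 87.8 q [-0.35  0.47  0.08  2.09 -0.07  0.59 -0.22]
tool delta mm [  0.6  -0.6 201.8]
```

Emit:
send_rows --series '[{"dx": 0.6, "dy": -0.6, "dz": 22, "turn": 0, "grip": 1}, {"dx": 0, "dy": 0, "dz": 30, "turn": 0, "grip": 1}, {"dx": 0, "dy": 0, "dz": 30, "turn": 0, "grip": 1}, {"dx": 0, "dy": 0, "dz": 30, "turn": 0, "grip": 1}, {"dx": 0, "dy": 0, "dz": 25, "turn": 0, "grip": 1}, {"dx": 0, "dy": 0, "dz": 20, "turn": 0, "grip": 1}, {"dx": 0, "dy": 0, "dz": 15, "turn": 0, "grip": 1}, {"dx": 0, "dy": 0, "dz": 15, "turn": 0, "grip": 1}, {"dx": 0, "dy": 0, "dz": 15, "turn": 0, "grip": 1}, {"dx": 0, "dy": 0, "dz": 0, "turn": 0, "grip": 1}, {"dx": 0, "dy": 0, "dz": 0, "turn": 0, "grip": 1}]'

```text
clock: 5.0
tool_pos: [0.4398, 0.0878, 0.0378]
eef_rot: [0.707, 0.707, -0.0, -0.001]
contact_force: [-0.3, -0.2, 0.4]
opening: 1.001
```

Emit:
send_rows --force 15 --series '[{"dx": 0, "dy": 0, "dz": 0, "turn": 0, "grip": 0.8}, {"dx": 0, "dy": 0, "dz": 0, "turn": 0, "grip": 0.75}, {"dx": 0, "dy": 0, "dz": 0, "turn": 0, "grip": 0.7}, {"dx": 0, "dy": 0, "dz": 0, "turn": 0, "grip": 0.65}, {"dx": 0, "dy": 0, "dz": 0, "turn": 0, "grip": 0.6}, {"dx": 0, "dy": 0, "dz": 0, "turn": 0, "grip": 0.55}, {"dx": 0, "dy": 0, "dz": 0, "turn": 0, "grip": 0.5}, {"dx": 0, "dy": 0, "dz": 0, "turn": 0, "grip": 0.4}]'

```text
clock: 5.8
tool_pos: [0.4399, 0.0865, 0.038]
eef_rot: [0.708, 0.706, -0.001, -0.001]
contact_force: [-0.6, 0.4, 6.8]
opening: 0.679
```

```bash
python3 d.py .439 .086 .037
```

```text
clk 5.8 pos [0.4399 0.0865 0.038 ] yaw_y -0.0029 z [-1.5e-03 -1.0e-04 -1.0e+00] F [-0.6  0.4  6.8] open 59.7 q [-0.3   0.87  0.01  2.23 -0.1   0.04 -0.2 ]
tool delta mm [-0.5 -0.9  1. ]
```

Emit:
send_rows --force 25 --series '[{"dx": 0, "dy": 0, "dz": 0, "turn": 0, "grip": 0.4}, {"dx": 0, "dy": 0, "dz": -5, "turn": 0, "grip": 0.4}, {"dx": 0, "dy": 0, "dz": -10, "turn": 0, "grip": 0.4}, {"dx": 0, "dy": 0, "dz": -15, "turn": 0, "grip": 0.4}, {"dx": 0, "dy": 0, "dz": -15, "turn": 0, "grip": 0.4}, {"dx": 0, "dy": 0, "dz": -15, "turn": 0, "grip": 0.4}, {"dx": 0, "dy": 0, "dz": -15, "turn": 0, "grip": 0.4}, {"dx": 0, "dy": 0, "dz": -15, "turn": 0, "grip": 0.4}, {"dx": 0, "dy": 0, "dz": -10, "turn": 0, "grip": 0.4}, {"dx": 0, "dy": 0, "dz": 0, "turn": 0, "grip": 0.4}, {"dx": 0, "dy": 0, "dz": 0, "turn": 0, "grip": 0.4}]'

```text
clock: 6.9
tool_pos: [0.44, 0.0865, 0.1376]
eef_rot: [0.708, 0.706, -0.001, -0.001]
contact_force: [-0.1, -0.5, -2.0]
opening: 0.672
```

```bash
python3 d.py .601 -.1036 .138; python3 - <<'E'
from h import *
p=snap('scene','s1.png');P=pts(p)
for t in('beaker85_mid',):
        for r in regions_of(p,t):
            m=r['pixels']&(p['depth']>0);q=P[m]
            if len(q): print(t,round(r['score'],2),r['extent'],np.round(np.median(q,0),3),np.round(np.percentile(q[:,2],[1,99]),3))
E
```

```text
clk 6.9 pos [0.44   0.0865 0.1376] yaw_y -0.0029 z [-1.9e-03 -3.0e-04 -1.0e+00] F [-0.1 -0.5 -2. ] open 59.2 q [-0.33  0.66  0.04  2.18 -0.09  0.3  -0.2 ]
tool delta mm [-189.6  161.6   -0.6]
beaker85_mid 0.94 [331.1, 145.0, 352.9, 177.0] [0.466 0.095 0.13 ] [0.102 0.17 ]
```

View pics/s1.png

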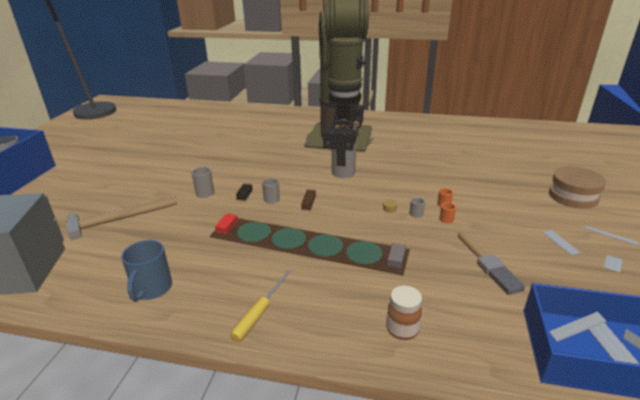

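Emit:
send_rows --series '[{"dx": -10, "dy": 9, "dz": 0, "turn": 0, "grip": 0.4}, {"dx": -20, "dy": 17, "dz": 0, "turn": 0, "grip": 0.4}, {"dx": -20, "dy": 17, "dz": 0, "turn": 0, "grip": 0.4}, {"dx": -20, "dy": 17, "dz": 0, "turn": 0, "grip": 0.4}, {"dx": -20, "dy": 17, "dz": 0, "turn": 0, "grip": 0.4}, {"dx": -20, "dy": 17, "dz": 0, "turn": 0, "grip": 0.4}, {"dx": -20, "dy": 17, "dz": 0, "turn": 0, "grip": 0.4}, {"dx": -20, "dy": 17, "dz": 0, "turn": 0, "grip": 0.4}, {"dx": -20, "dy": 17, "dz": 0, "turn": 0, "grip": 0.4}, {"dx": -15, "dy": 12, "dz": 0, "turn": 0, "grip": 0.4}, {"dx": -5, "dy": 5, "dz": 0, "turn": 0, "grip": 0.4}, {"dx": 0, "dy": 0, "dz": 20, "turn": 0, "grip": 0.4}, {"dx": 0, "dy": 0, "dz": 20, "turn": 0, "grip": 0.4}, {"dx": 0, "dy": 0, "dz": 20, "turn": 0, "grip": 0.4}, {"dx": 0, "dy": 0, "dz": 12, "turn": 0, "grip": 0.4}, {"dx": 0, "dy": 0, "dz": 8, "turn": 0, "grip": 0.4}, {"dx": 0, "dy": 0, "dz": 3, "turn": 0, "grip": 0.4}, {"dx": 0, "dy": 0, "dz": 0, "turn": 0, "grip": 0.4}, {"dx": 0, "dy": 0, "dz": 0, "turn": 0, "grip": 0.4}]'

```text
clock: 8.9
tool_pos: [0.6019, -0.1041, 0.0551]
eef_rot: [0.708, 0.706, -0.0, -0.0]
contact_force: [0.1, -0.1, -1.0]
opening: 0.675
```

```bash
python3 d.py .601 -.1036 .046; python3 - <<'E'
from h import *
for n in('scene','top'):
    p=snap(n,n+'2.png'); g=graymask(p)
    c=get_state()['tool_pos']
    a=cv2.imread('pics/'+n+'2.png'); u,v=proj(p,[[.6,-.1,.03]])[0].astype(int)
    cv2.imwrite('pics/'+n+'2c.png',cv2.resize(a[max(v-80,0):v+50,u-65:u+65],None,fx=4,fy=4,interpolation=2))
E
```

```text
clk 8.9 pos [ 0.6019 -0.1041  0.0551] yaw_y -0.003 z [-7.e-04 -5.e-04 -1.e+00] F [ 0.1 -0.1 -1. ] open 59.4 q [ 0.1   0.92 -0.    1.74  0.    0.48  0.09]
tool delta mm [ 0.5 -0.9  9.1]
```

View pics/scene2c.png

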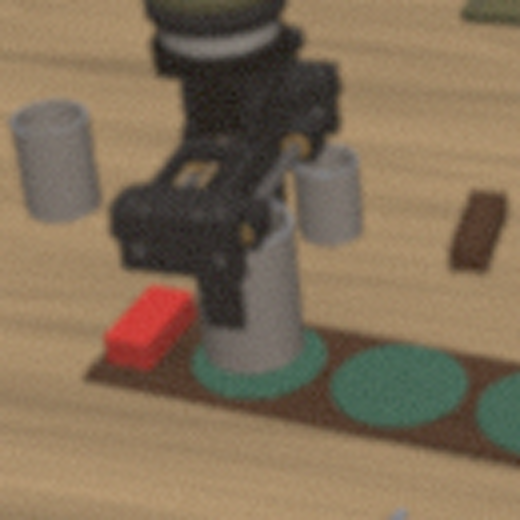

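Emit:
send_rows --series '[{"dx": 0.5, "dy": -0.9, "dz": 3, "turn": 0, "grip": 0.4}, {"dx": 0, "dy": 0, "dz": 2, "turn": 0, "grip": 0.4}, {"dx": 0, "dy": 0, "dz": 1, "turn": 0, "grip": 0.4}, {"dx": 0, "dy": 0, "dz": 1, "turn": 0, "grip": 0.4}, {"dx": 0, "dy": 0, "dz": 1, "turn": 0, "grip": 0.4}, {"dx": 0, "dy": 0, "dz": 0, "turn": 0, "grip": 0.4}, {"dx": 0, "dy": 0, "dz": 0, "turn": 0, "grip": 0.4}]'

```text
clock: 9.7
tool_pos: [0.6004, -0.1035, 0.0464]
eef_rot: [0.708, 0.706, -0.001, -0.001]
contact_force: [-0.5, 0.0, -1.4]
opening: 0.675
```

Emit:
send_rows --series '[{"dx": 0, "dy": 0, "dz": 0.5, "turn": 0, "grip": 0.4}, {"dx": 0, "dy": 0, "dz": 0, "turn": 0, "grip": 0.4}]'

```text
clock: 9.9
tool_pos: [0.6005, -0.1035, 0.0461]
eef_rot: [0.708, 0.706, -0.001, -0.0]
contact_force: [-0.2, 0.5, 1.2]
opening: 0.679
```

Emit:
send_rows --series '[{"dx": 0, "dy": 0, "dz": 0.5, "turn": 0, "grip": 0.4}, {"dx": 0, "dy": 0, "dz": 0, "turn": 0, "grip": 0.4}]'

```text
clock: 10.1
tool_pos: [0.6005, -0.1035, 0.0461]
eef_rot: [0.708, 0.706, -0.001, -0.0]
contact_force: [-1.4, 0.3, 4.7]
opening: 0.676
```

Emit:
send_rows --series '[{"dx": 0, "dy": 0, "dz": 0, "turn": 0, "grip": 0.69}, {"dx": 0, "dy": 0, "dz": 0, "turn": 0, "grip": 0.72}, {"dx": 0, "dy": 0, "dz": 0, "turn": 0, "grip": 0.78}, {"dx": 0, "dy": 0, "dz": 0, "turn": 0, "grip": 0.86}, {"dx": 0, "dy": 0, "dz": 0, "turn": 0, "grip": 1}, {"dx": 0, "dy": 0, "dz": 0, "turn": 0, "grip": 1}, {"dx": 0, "dy": 0, "dz": 0, "turn": 0, "grip": 1}, {"dx": 0, "dy": 0, "dz": -10, "turn": 0, "grip": 1}, {"dx": 0, "dy": 0, "dz": -20, "turn": 0, "grip": 1}, {"dx": 0, "dy": 0, "dz": -25, "turn": 0, "grip": 1}, {"dx": 0, "dy": 0, "dz": -25, "turn": 0, "grip": 1}, {"dx": 0, "dy": 0, "dz": -25, "turn": 0, "grip": 1}, {"dx": 0, "dy": 0, "dz": -25, "turn": 0, "grip": 1}, {"dx": 0, "dy": 0, "dz": 0, "turn": 0, "grip": 1}]'

```text
clock: 11.5
tool_pos: [0.6031, -0.1039, 0.1796]
eef_rot: [0.708, 0.706, 0.002, 0.002]
contact_force: [0.7, -0.6, 0.0]
opening: 1.001
```

```bash
python3 d.py .4426 -.3034 .176; python3 - <<'E'
from h import *
for n in('scene','top'):
    p=snap(n,n+'3.png'); g=graymask(p)
    try: print(n,locate(p,g,(.601,-.1036),.008,.085,.03),locate(p,g,BK[70][0],.0,.07,.026))
    except Exception as e: print(e)
    a=cv2.imread('pics/'+n+'3.png'); u,v=proj(p,[[.6,-.1,.03]])[0].astype(int)
    cv2.imwrite('pics/'+n+'3c.png',cv2.resize(a[max(v-80,0):v+50,u-65:u+65],None,fx=4,fy=4,interpolation=2))
E
```

```text
clk 11.5 pos [ 0.6031 -0.1039  0.1796] yaw_y -0.0033 z [ 0.0056 -0.0013 -1.    ] F [ 0.7 -0.6  0. ] open 88.1 q [ 0.09  0.74  0.    1.68 -0.    0.72  0.09]
tool delta mm [-200.  -159.9    2.9]
scene (array([ 0.57872299, -0.10276761]), np.float64(1.7414772750390355)) (array([ 0.44250985, -0.30416845]), np.float64(0.9848276722823037))
top (array([ 0.60590656, -0.18011973]), np.float64(3.839422418242962)) (array([ 0.45585849, -0.16755216]), np.float64(0.0020052415662528385))
```

View pics/scene3c.png

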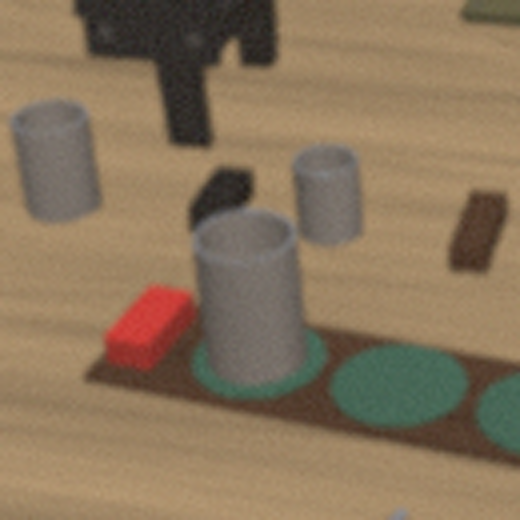

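Emit:
send_rows --series '[{"dx": -20, "dy": -16, "dz": 0, "turn": 0, "grip": 1}, {"dx": -20, "dy": -16, "dz": 0, "turn": 0, "grip": 1}, {"dx": -20, "dy": -16, "dz": 0, "turn": 0, "grip": 1}, {"dx": -20, "dy": -16, "dz": 0, "turn": 0, "grip": 1}, {"dx": -20, "dy": -16, "dz": 0, "turn": 0, "grip": 1}, {"dx": -20, "dy": -16, "dz": 0, "turn": 0, "grip": 1}, {"dx": -20, "dy": -16, "dz": 0, "turn": 0, "grip": 1}, {"dx": -20, "dy": -16, "dz": 0, "turn": 0, "grip": 1}, {"dx": -20, "dy": -16, "dz": 0, "turn": 0, "grip": 1}, {"dx": -20, "dy": -16, "dz": 0, "turn": 0, "grip": 1}, {"dx": 0, "dy": 0, "dz": 0, "turn": 0, "grip": 1}, {"dx": 0, "dy": 0, "dz": 0, "turn": 0, "grip": 1}]'

```text
clock: 12.8
tool_pos: [0.4396, -0.3026, 0.175]
eef_rot: [0.709, 0.706, -0.001, -0.001]
contact_force: [1.6, 0.1, 0.1]
opening: 1.002
```

```bash
python3 d.py .4426 -.3034 .030; python3 - <<'E'
from h import *
for n in('scene','top'):
    p=snap(n,n+'4.png'); g=graymask(p)
    try: print(n,locate(p,g,(.601,-.1036),.008,.085,.03))
    except Exception as e: print(e)
    a=cv2.imread('pics/'+n+'4.png')
    cv2.imwrite('pics/'+n+'4c.png',cv2.resize(a[130:310,140:500],None,fx=2.2,fy=2.2,interpolation=2))
E
```

```text
clk 12.8 pos [ 0.4396 -0.3026  0.175 ] yaw_y -0.004 z [-0.0032  0.001  -1.    ] F [1.6 0.1 0.1] open 88.2 q [ 0.55  0.66 -0.05  1.91  0.06  0.58  0.45]
tool delta mm [ -0.9   3.5 144.9]
scene (array([ 0.5789009 , -0.10279247]), np.float64(1.7390604539594108))
top (array([ 0.59518655, -0.09985159]), np.float64(1.4449754121212557))
```

View pics/top4c.png

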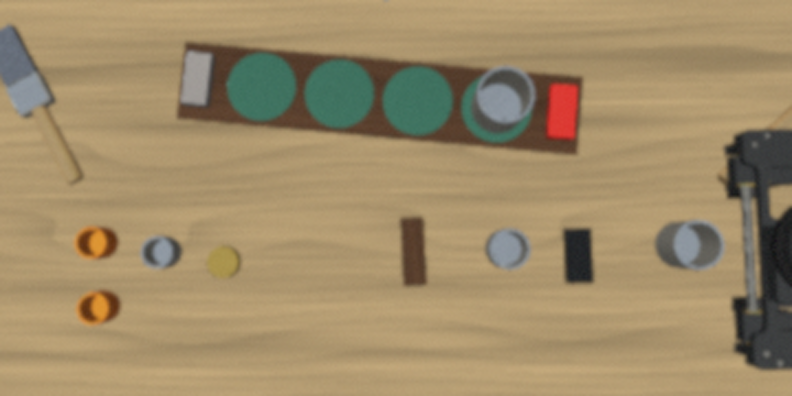

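```bash
cat >> h.py <<'E'
def depthfit(p,g,ztop,r):
    P=pts(p); m=(p['depth']>0)&(np.hypot(P[...,0]-g[0],P[...,1]-g[1])<r+.02)&(P[...,2]>ztop-.006)&(P[...,2]<ztop+.006)
    q=P[m][:,:2]
    f=lambda c: np.minimum(np.abs(np.hypot(q[:,0]-c[0],q[:,1]-c[1])-(r-.00175)),.006).mean()
    o=minimize(f,g,method='Nelder-Mead',options=dict(initial_simplex=np.array([g,[g[0]+.005,g[1]],[g[0],g[1]+.005]])))
    return np.round(o.x,4),round(o.fun,4),len(q)
def netfit(p,name,g,z0,h,r):
    best=None
    for k in regions_of(p,name):
        m=k['pixels'].astype(np.uint8)
        if m.sum()<20: continue
        x,a=locate(p,m>0,g,z0,h,r)
        if np.hypot(*(x-np.array(g)))<.03: return np.round(x,4),round(float(a),2),round(k['score'],2)
E
python3 - <<'E'
from h import *
for n in('scene','top'):
    p=snapshot(n)
    print(n,depthfit(p,(.601,-.1036),.093,.03),netfit(p,'beaker85_mid',(.601,-.1036),.008,.085,.03))
    print(n,depthfit(p,BK[70][0],.07,.026),netfit(p,'beaker70_mid',BK[70][0],0,.07,.026))
E
```

```text
scene (array([ 0.6035, -0.1043]), np.float64(0.0011), 173) (array([ 0.6002, -0.1049]), 0.92, 0.64)
scene (array([ 0.4462, -0.3019]), np.float64(0.0014), 104) (array([ 0.444 , -0.3024]), 0.96, 0.79)
top (array([ 0.5985, -0.1027]), np.float64(0.0009), 134) (array([ 0.599 , -0.1037]), 0.95, 0.82)
top (array([ 0.4415, -0.2997]), np.float64(0.001), 132) (array([ 0.4413, -0.2999]), 0.99, 0.59)
```

Emit:
send_rows --series '[{"dx": 0.5, "dy": 3, "dz": 25, "turn": 0, "grip": 1}, {"dx": 0, "dy": 0, "dz": 30, "turn": 0, "grip": 1}, {"dx": 0, "dy": 0, "dz": 25, "turn": 0, "grip": 1}, {"dx": 0, "dy": 0, "dz": 20, "turn": 0, "grip": 1}, {"dx": 0, "dy": 0, "dz": 20, "turn": 0, "grip": 1}, {"dx": 0, "dy": 0, "dz": 15, "turn": 0, "grip": 1}, {"dx": 0, "dy": 0, "dz": 10, "turn": 0, "grip": 1}, {"dx": 0, "dy": 0, "dz": 0, "turn": 0, "grip": 1}, {"dx": 0, "dy": 0, "dz": 0, "turn": 0, "grip": 1}, {"dx": 0, "dy": 0, "dz": 0, "turn": 0, "grip": 0.8}, {"dx": 0, "dy": 0, "dz": 0, "turn": 0, "grip": 0.7}, {"dx": 0, "dy": 0, "dz": 0, "turn": 0, "grip": 0.65}, {"dx": 0, "dy": 0, "dz": 0, "turn": 0, "grip": 0.6}, {"dx": 0, "dy": 0, "dz": 0, "turn": 0, "grip": 0.55}, {"dx": 0, "dy": 0, "dz": 0, "turn": 0, "grip": 0.5}, {"dx": 0, "dy": 0, "dz": 0, "turn": 0, "grip": 0.45}, {"dx": 0, "dy": 0, "dz": 0, "turn": 0, "grip": 0.35}, {"dx": 0, "dy": 0, "dz": 0, "turn": 0, "grip": 0.3}, {"dx": 0, "dy": 0, "dz": 0, "turn": 0, "grip": 0.3}]'

```text
clock: 15.1
tool_pos: [0.4429, -0.3026, 0.0309]
eef_rot: [0.708, 0.706, -0.001, -0.0]
contact_force: [-0.3, 0.1, 3.7]
opening: 0.583
```

```bash
python3 d.py .4426 -.302 .030
```

```text
clk 15.1 pos [ 0.4429 -0.3026  0.0309] yaw_y -0.003 z [-1.7e-03 -5.0e-04 -1.0e+00] F [-0.3  0.1  3.7] open 51.3 q [ 0.53  0.91 -0.03  1.97  0.08  0.26  0.43]
tool delta mm [ 0.6 -0.3  0.9]
```

Emit:
send_rows --series '[{"dx": 0, "dy": 0, "dz": -5, "turn": 0, "grip": 0.3}, {"dx": 0, "dy": 0, "dz": -15, "turn": 0, "grip": 0.3}, {"dx": 0, "dy": 0, "dz": -20, "turn": 0, "grip": 0.3}, {"dx": 0, "dy": 0, "dz": -25, "turn": 0, "grip": 0.3}, {"dx": 0, "dy": 0, "dz": -25, "turn": 0, "grip": 0.3}, {"dx": 0, "dy": 0, "dz": -20, "turn": 0, "grip": 0.3}, {"dx": 0, "dy": 0, "dz": -10, "turn": 0, "grip": 0.3}, {"dx": 15, "dy": 10, "dz": 0, "turn": 0, "grip": 0.3}, {"dx": 25, "dy": 15, "dz": 0, "turn": 0, "grip": 0.3}, {"dx": 28, "dy": 16, "dz": 0, "turn": 0, "grip": 0.3}, {"dx": 30, "dy": 17, "dz": 0, "turn": 0, "grip": 0.3}, {"dx": 30, "dy": 17, "dz": 0, "turn": 0, "grip": 0.3}, {"dx": 30, "dy": 17, "dz": 0, "turn": 0, "grip": 0.3}, {"dx": 30, "dy": 17, "dz": 0, "turn": 0, "grip": 0.3}, {"dx": 30, "dy": 17, "dz": 0, "turn": 0, "grip": 0.3}, {"dx": 28, "dy": 17, "dz": 0, "turn": 0, "grip": 0.3}, {"dx": 25, "dy": 15, "dz": 0, "turn": 0, "grip": 0.3}, {"dx": 17, "dy": 10, "dz": 0, "turn": 0, "grip": 0.3}, {"dx": 0, "dy": 0, "dz": 0, "turn": 0, "grip": 0.3}, {"dx": 0, "dy": 0, "dz": 0, "turn": 0, "grip": 0.3}]'

```text
clock: 17.1
tool_pos: [0.611, -0.0162, 0.1501]
eef_rot: [0.708, 0.706, -0.002, -0.001]
contact_force: [-0.6, -1.5, -1.9]
opening: 0.582
```

```bash
python3 d.py .611 -.0142 .0389; python3 - <<'E'
from h import *
p=snap('scene','s5.png'); a=cv2.imread('pics/s5.png'); u,v=proj(p,[[.6,-.0,.05]])[0].astype(int)
cv2.imwrite('pics/s5c.png',cv2.resize(a[max(v-80,0):v+50,u-65:u+65],None,fx=4,fy=4,interpolation=2))
E
```

```text
clk 17.1 pos [ 0.611  -0.0162  0.1501] yaw_y -0.0034 z [-0.0036 -0.0017 -1.    ] F [-0.6 -1.5 -1.9] open 51.2 q [-0.07  0.78  0.04  1.69 -0.04  0.67 -0.02]
tool delta mm [  2.2   0.4 111.2]
```

View pics/s5c.png

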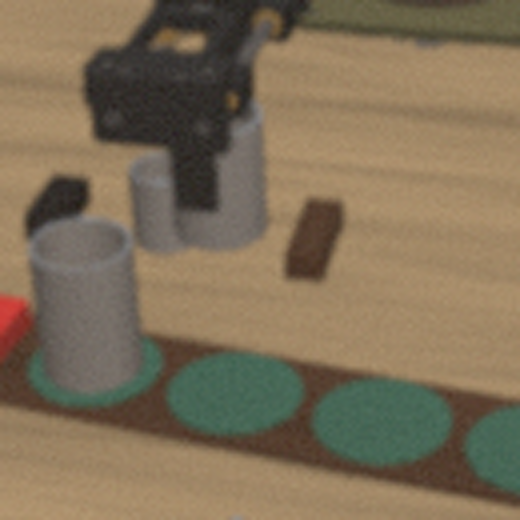

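Emit:
send_rows --series '[{"dx": 1, "dy": 0, "dz": 15, "turn": 0, "grip": 0.3}, {"dx": 0, "dy": 0, "dz": 20, "turn": 0, "grip": 0.3}, {"dx": 0, "dy": 0, "dz": 20, "turn": 0, "grip": 0.3}, {"dx": 0, "dy": 0, "dz": 20, "turn": 0, "grip": 0.3}, {"dx": 0, "dy": 0, "dz": 12, "turn": 0, "grip": 0.3}, {"dx": 0, "dy": 0, "dz": 8, "turn": 0, "grip": 0.3}, {"dx": 0, "dy": 0, "dz": 5, "turn": 0, "grip": 0.3}, {"dx": 0, "dy": 0, "dz": 0, "turn": 0, "grip": 0.3}, {"dx": 0, "dy": 0, "dz": 0, "turn": 0, "grip": 0.3}, {"dx": 0, "dy": 0, "dz": 0, "turn": 0, "grip": 0.3}]'

```text
clock: 18.15
tool_pos: [0.6122, -0.014, 0.0511]
eef_rot: [0.708, 0.706, -0.0, -0.0]
contact_force: [0.1, 0.2, -1.7]
opening: 0.585
```

```bash
python3 d.py .611 -.0148 .0389
```

```text
clk 18.15 pos [ 0.6122 -0.014   0.0511] yaw_y -0.003 z [-6.e-04 -3.e-04 -1.e+00] F [ 0.1  0.2 -1.7] open 51.5 q [-0.07  0.93  0.02  1.73 -0.04  0.48 -0.02]
tool delta mm [-0.8 -1.2 12.2]
```

Emit:
send_rows --series '[{"dx": -0.5, "dy": -1, "dz": 4, "turn": 0, "grip": 0.3}, {"dx": 0, "dy": 0, "dz": 3, "turn": 0, "grip": 0.3}, {"dx": 0, "dy": 0, "dz": 2, "turn": 0, "grip": 0.3}, {"dx": 0, "dy": 0, "dz": 1, "turn": 0, "grip": 0.3}, {"dx": 0, "dy": 0, "dz": 1, "turn": 0, "grip": 0.3}, {"dx": 0, "dy": 0, "dz": 0.5, "turn": 0, "grip": 0.3}, {"dx": 0, "dy": 0, "dz": 0.5, "turn": 0, "grip": 0.3}, {"dx": 0, "dy": 0, "dz": 0, "turn": 0, "grip": 0.3}, {"dx": 0, "dy": 0, "dz": 0, "turn": 0, "grip": 0.3}]'

```text
clock: 19.05
tool_pos: [0.6107, -0.0145, 0.039]
eef_rot: [0.708, 0.706, -0.001, -0.001]
contact_force: [-2.0, 0.5, 6.3]
opening: 0.58
```

Emit:
send_rows --series '[{"dx": 0, "dy": 0, "dz": 0.5, "turn": 0, "grip": 0.3}, {"dx": 0, "dy": 0, "dz": 0, "turn": 0, "grip": 0.3}]'

```text
clock: 19.25
tool_pos: [0.6107, -0.0145, 0.0389]
eef_rot: [0.708, 0.706, -0.001, -0.001]
contact_force: [-1.7, 0.6, 9.4]
opening: 0.582
```

Emit:
send_rows --series '[{"dx": 0, "dy": 0, "dz": -0.5, "turn": 0, "grip": 0.59}, {"dx": 0, "dy": 0, "dz": 0, "turn": 0, "grip": 0.62}, {"dx": 0, "dy": 0, "dz": 0, "turn": 0, "grip": 0.7}, {"dx": 0, "dy": 0, "dz": 0, "turn": 0, "grip": 0.8}, {"dx": 0, "dy": 0, "dz": 0, "turn": 0, "grip": 0.9}, {"dx": 0, "dy": 0, "dz": 0, "turn": 0, "grip": 0.9}, {"dx": 0, "dy": 0, "dz": -10, "turn": 0, "grip": 0.9}, {"dx": 0, "dy": 0, "dz": -20, "turn": 0, "grip": 0.9}, {"dx": 0, "dy": 0, "dz": -25, "turn": 0, "grip": 1}, {"dx": 0, "dy": 0, "dz": -25, "turn": 0, "grip": 1}, {"dx": 0, "dy": 0, "dz": -25, "turn": 0, "grip": 1}, {"dx": 0, "dy": 0, "dz": -25, "turn": 0, "grip": 1}, {"dx": -15, "dy": -25, "dz": 0, "turn": 0, "grip": 1}, {"dx": -15, "dy": -28, "dz": 0, "turn": 0, "grip": 1}, {"dx": -15, "dy": -28, "dz": 0, "turn": 0, "grip": 1}, {"dx": -15, "dy": -28, "dz": 0, "turn": 0, "grip": 1}, {"dx": -15, "dy": -25, "dz": 0, "turn": 0, "grip": 1}, {"dx": -10, "dy": -20, "dz": 0, "turn": 0, "grip": 1}, {"dx": -10, "dy": -15, "dz": 0, "turn": 0, "grip": 1}, {"dx": 0, "dy": 0, "dz": 0, "turn": 0, "grip": 1}]'

```text
clock: 21.25
tool_pos: [0.4393, -0.1105, 0.1694]
eef_rot: [0.709, 0.705, -0.002, -0.001]
contact_force: [-0.5, -0.2, 0.5]
opening: 1.003
```

```bash
python3 d.py .4412 -.1096 .028; python3 - <<'E'
from h import *
for n in('scene','top'):
    p=snap(n,n+'6.png')
    print(n,depthfit(p,(.611,-.0142),.078,.026),netfit(p,'beaker70_mid',(.611,-.0142),.008,.07,.026))
    print(n,depthfit(p,(.601,-.1036),.093,.03),netfit(p,'beaker85_mid',(.601,-.1036),.008,.085,.03))
    print(n,depthfit(p,BK[55][0],.055,.022),netfit(p,'beaker55_mid',BK[55][0],0,.055,.022))
    print(n,depthfit(p,BK[40][0],.04,.018),netfit(p,'beaker40_mid',BK[40][0],0,.04,.018))
E
```

```text
clk 21.25 pos [ 0.4393 -0.1105  0.1694] yaw_y -0.0064 z [-0.0039 -0.0011 -1.    ] F [-0.5 -0.2  0.5] open 88.3 q [ 0.14  0.6   0.    2.14 -0.    0.41  0.14]
tool delta mm [  1.1   2.4 141.4]
scene (array([ 0.6134, -0.0143]), np.float64(0.0012), 151) (array([ 0.6109, -0.015 ]), 0.96, 0.71)
scene (array([ 0.6036, -0.104 ]), np.float64(0.0012), 170) (array([ 0.6   , -0.1054]), 0.99, 0.91)
scene (array([ 0.4439, -0.1085]), np.float64(0.0014), 90) (array([ 0.444 , -0.1093]), 0.9, 0.82)
scene (array([0.4456, 0.2738]), np.float64(0.0015), 83) (array([0.441 , 0.2737]), 0.95, 0.53)
top (array([ 0.6087, -0.0128]), np.float64(0.001), 107) (array([ 0.609 , -0.0122]), 0.98, 0.92)
top (array([ 0.5984, -0.1028]), np.float64(0.001), 136) (array([ 0.5988, -0.1024]), 1.0, 0.72)
top (array([ 0.4399, -0.1076]), np.float64(0.0009), 36) (array([ 0.4395, -0.0938]), 0.4, 0.67)
top (array([0.4408, 0.2748]), np.float64(0.0009), 71) (array([0.4408, 0.276 ]), 0.88, 0.48)
```

View pics/scene6.png

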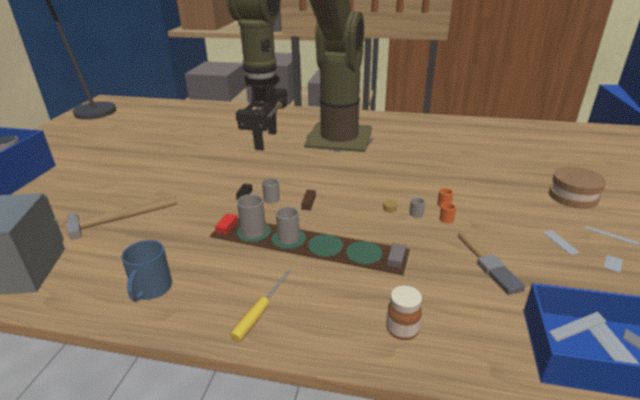

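Emit:
send_rows --series '[{"dx": 1, "dy": 2, "dz": 20, "turn": 0, "grip": 1}, {"dx": 0, "dy": 0, "dz": 25, "turn": 0, "grip": 1}, {"dx": 0, "dy": 0, "dz": 25, "turn": 0, "grip": 1}, {"dx": 0, "dy": 0, "dz": 20, "turn": 0, "grip": 1}, {"dx": 0, "dy": 0, "dz": 20, "turn": 0, "grip": 1}, {"dx": 0, "dy": 0, "dz": 15, "turn": 0, "grip": 1}, {"dx": 0, "dy": 0, "dz": 8, "turn": 0, "grip": 1}, {"dx": 0, "dy": 0, "dz": 0, "turn": 0, "grip": 1}, {"dx": 0, "dy": 0, "dz": 0, "turn": 0, "grip": 1}, {"dx": 0, "dy": 0, "dz": 0, "turn": 0, "grip": 1}]'

```text
clock: 22.75
tool_pos: [0.4439, -0.1081, 0.0364]
eef_rot: [0.708, 0.706, -0.0, -0.0]
contact_force: [0.5, -0.7, -0.1]
opening: 0.999
```

```bash
python3 d.py .4415 -.109 .028
```

```text
clk 22.75 pos [ 0.4439 -0.1081  0.0364] yaw_y -0.003 z [-7.e-04 -5.e-04 -1.e+00] F [ 0.5 -0.7 -0.1] open 87.9 q [0.14 0.88 0.   2.2  0.01 0.06 0.13]
tool delta mm [-0.9 -2.4  8.4]
```

Emit:
send_rows --force 25 --series '[{"dx": -0.5, "dy": -1, "dz": 1, "turn": 0, "grip": 0.8}, {"dx": 0, "dy": 0, "dz": 0, "turn": 0, "grip": 0.7}, {"dx": 0, "dy": 0, "dz": 0, "turn": 0, "grip": 0.6}, {"dx": 0, "dy": 0, "dz": 0, "turn": 0, "grip": 0.56}, {"dx": 0, "dy": 0, "dz": 0, "turn": 0, "grip": 0.52}, {"dx": 0, "dy": 0, "dz": 0, "turn": 0, "grip": 0.48}, {"dx": 0, "dy": 0, "dz": 0, "turn": 0, "grip": 0.44}, {"dx": 0, "dy": 0, "dz": 0, "turn": 0, "grip": 0.4}, {"dx": 0, "dy": 0, "dz": 0, "turn": 0, "grip": 0.3}, {"dx": 0, "dy": 0, "dz": 0, "turn": 0, "grip": 0.25}, {"dx": 0, "dy": 0, "dz": 0, "turn": 0, "grip": 0.25}]'

```text
clock: 23.85
tool_pos: [0.4421, -0.1085, 0.0347]
eef_rot: [0.708, 0.706, -0.001, -0.001]
contact_force: [-0.2, -0.1, 2.0]
opening: 0.5
```

```bash
python3 d.py .621 .0752 .156
```

```text
clk 23.85 pos [ 0.4421 -0.1085  0.0347] yaw_y -0.0031 z [-2.6e-03 -3.0e-04 -1.0e+00] F [-0.2 -0.1  2. ] open 44.0 q [0.14 0.88 0.   2.21 0.01 0.06 0.13]
tool delta mm [ 184.2  178.1 -121.8]
```

Emit:
send_rows --series '[{"dx": 0, "dy": 0, "dz": -5, "turn": 0, "grip": 0.25}, {"dx": 0, "dy": 0, "dz": -15, "turn": 0, "grip": 0.25}, {"dx": 0, "dy": 0, "dz": -20, "turn": 0, "grip": 0.25}, {"dx": 0, "dy": 0, "dz": -25, "turn": 0, "grip": 0.25}, {"dx": 0, "dy": 0, "dz": -25, "turn": 0, "grip": 0.25}, {"dx": 0, "dy": 0, "dz": -20, "turn": 0, "grip": 0.25}, {"dx": 0, "dy": 0, "dz": -10, "turn": 0, "grip": 0.25}, {"dx": 10, "dy": 10, "dz": 0, "turn": 0, "grip": 0.25}, {"dx": 20, "dy": 19, "dz": 0, "turn": 0, "grip": 0.25}, {"dx": 22, "dy": 22, "dz": 0, "turn": 0, "grip": 0.25}, {"dx": 22, "dy": 22, "dz": 0, "turn": 0, "grip": 0.25}, {"dx": 22, "dy": 22, "dz": 0, "turn": 0, "grip": 0.25}, {"dx": 22, "dy": 22, "dz": 0, "turn": 0, "grip": 0.25}, {"dx": 22, "dy": 22, "dz": 0, "turn": 0, "grip": 0.25}, {"dx": 20, "dy": 18, "dz": 0, "turn": 0, "grip": 0.25}, {"dx": 16, "dy": 14, "dz": 0, "turn": 0, "grip": 0.25}, {"dx": 8, "dy": 8, "dz": 0, "turn": 0, "grip": 0.25}, {"dx": 0, "dy": 0, "dz": 0, "turn": 0, "grip": 0.25}, {"dx": 0, "dy": 0, "dz": 0, "turn": 0, "grip": 0.25}]'

```text
clock: 25.75
tool_pos: [0.6213, 0.0742, 0.1534]
eef_rot: [0.708, 0.706, -0.002, -0.001]
contact_force: [0.5, 0.3, -1.4]
opening: 0.496
```

```bash
python3 d.py .621 .0757 .043; python3 - <<'E'
from h import *
p=snap('scene','s7.png'); a=cv2.imread('pics/s7.png'); u,v=proj(p,[[.62,.07,.07]])[0].astype(int)
cv2.imwrite('pics/s7c.png',cv2.resize(a[max(v-80,0):v+50,u-65:u+65],None,fx=4,fy=4,interpolation=2))
E
```

```text
clk 25.75 pos [0.6213 0.0742 0.1534] yaw_y -0.0034 z [-0.004  -0.0015 -1.    ] F [ 0.5  0.3 -1.4] open 43.6 q [-0.23  0.8   0.06  1.64 -0.07  0.71 -0.13]
tool delta mm [  1.7   0.2 110.4]
```

View pics/s7c.png

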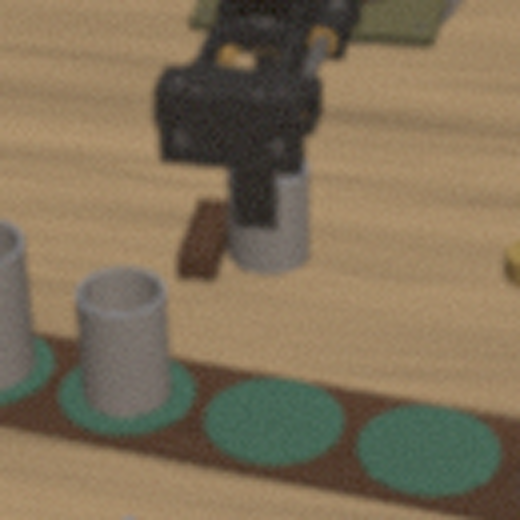

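Held and level over felt 3. Lower.

Emit:
send_rows --series '[{"dx": 0, "dy": 0, "dz": 15, "turn": 0, "grip": 0.25}, {"dx": 0, "dy": 0, "dz": 20, "turn": 0, "grip": 0.25}, {"dx": 0, "dy": 0, "dz": 20, "turn": 0, "grip": 0.25}, {"dx": 0, "dy": 0, "dz": 20, "turn": 0, "grip": 0.25}, {"dx": 0, "dy": 0, "dz": 12, "turn": 0, "grip": 0.25}, {"dx": 0, "dy": 0, "dz": 8, "turn": 0, "grip": 0.25}, {"dx": 0, "dy": 0, "dz": 4, "turn": 0, "grip": 0.25}, {"dx": 0, "dy": 0, "dz": 0, "turn": 0, "grip": 0.25}, {"dx": 0, "dy": 0, "dz": 0, "turn": 0, "grip": 0.25}, {"dx": 0, "dy": 0, "dz": 0, "turn": 0, "grip": 0.25}]'

```text
clock: 26.8
tool_pos: [0.6226, 0.075, 0.056]
eef_rot: [0.708, 0.706, -0.0, -0.0]
contact_force: [-0.4, 1.0, -0.3]
opening: 0.493
```

```bash
python3 d.py .621 .0757 .0427
```

```text
clk 26.8 pos [0.6226 0.075  0.056 ] yaw_y -0.003 z [-6.e-04 -1.e-04 -1.e+00] F [-0.4  1.  -0.3] open 43.4 q [-0.22  0.94  0.05  1.69 -0.07  0.52 -0.13]
tool delta mm [ 0.7 -1.5 13.3]
```

Emit:
send_rows --series '[{"dx": 0.5, "dy": -1.2, "dz": 4, "turn": 0, "grip": 0.25}, {"dx": 0, "dy": 0, "dz": 4, "turn": 0, "grip": 0.25}, {"dx": 0, "dy": 0, "dz": 2, "turn": 0, "grip": 0.25}, {"dx": 0, "dy": 0, "dz": 1, "turn": 0, "grip": 0.25}, {"dx": 0, "dy": 0, "dz": 1, "turn": 0, "grip": 0.25}, {"dx": 0, "dy": 0, "dz": 0.5, "turn": 0, "grip": 0.25}, {"dx": 0, "dy": 0, "dz": 0, "turn": 0, "grip": 0.25}, {"dx": 0, "dy": 0, "dz": 0, "turn": 0, "grip": 0.25}]'

```text
clock: 27.6
tool_pos: [0.6208, 0.0754, 0.0428]
eef_rot: [0.708, 0.706, -0.001, -0.001]
contact_force: [0.4, -0.7, -0.8]
opening: 0.5
```

Emit:
send_rows --series '[{"dx": 0, "dy": 0, "dz": 0.5, "turn": 0, "grip": 0.25}, {"dx": 0, "dy": 0, "dz": 0, "turn": 0, "grip": 0.25}, {"dx": 0, "dy": 0, "dz": 0, "turn": 0, "grip": 0.25}]'

```text
clock: 27.9
tool_pos: [0.6209, 0.0754, 0.0428]
eef_rot: [0.708, 0.706, -0.001, -0.0]
contact_force: [-1.5, -0.6, 6.2]
opening: 0.497
```

Emit:
send_rows --series '[{"dx": 0, "dy": 0, "dz": -0.3, "turn": 0, "grip": 0.51}, {"dx": 0, "dy": 0, "dz": 0, "turn": 0, "grip": 0.55}, {"dx": 0, "dy": 0, "dz": 0, "turn": 0, "grip": 0.65}, {"dx": 0, "dy": 0, "dz": 0, "turn": 0, "grip": 0.8}, {"dx": 0, "dy": 0, "dz": 0, "turn": 0, "grip": 0.8}, {"dx": 0, "dy": 0, "dz": 0, "turn": 0, "grip": 0.8}, {"dx": 0, "dy": 0, "dz": -10, "turn": 0, "grip": 0.8}, {"dx": 0, "dy": 0, "dz": -20, "turn": 0, "grip": 0.8}, {"dx": 0, "dy": 0, "dz": -30, "turn": 0, "grip": 1}, {"dx": 0, "dy": 0, "dz": -30, "turn": 0, "grip": 1}, {"dx": 0, "dy": 0, "dz": -30, "turn": 0, "grip": 1}, {"dx": 20, "dy": -19, "dz": 0, "turn": 0, "grip": 1}, {"dx": 30, "dy": -28, "dz": 0, "turn": 0, "grip": 1}, {"dx": 30, "dy": -28, "dz": 0, "turn": 0, "grip": 1}, {"dx": 30, "dy": -28, "dz": 0, "turn": 0, "grip": 1}, {"dx": 30, "dy": -26, "dz": 0, "turn": 0, "grip": 1}, {"dx": 30, "dy": -25, "dz": 0, "turn": 0, "grip": 1}, {"dx": 20, "dy": -18, "dz": 0, "turn": 0, "grip": 1}, {"dx": 10, "dy": -7, "dz": 0, "turn": 0, "grip": 1}, {"dx": 0, "dy": 0, "dz": 0, "turn": 0, "grip": 1}]'

```text
clock: 29.9
tool_pos: [0.442, 0.2776, 0.1634]
eef_rot: [0.707, 0.707, -0.0, -0.001]
contact_force: [0.0, 0.3, 0.4]
opening: 0.998
```

```bash
python3 d.py .4418 .275 .016; python3 - <<'E'
from h import *
for n in('scene','top'):
    p=snap(n,n+'8.png')
    print(n,depthfit(p,(.611,-.0142),.078,.026),netfit(p,'beaker70_mid',(.611,-.0142),.008,.07,.026))
    print(n,depthfit(p,(.601,-.1036),.093,.03),netfit(p,'beaker85_mid',(.601,-.1036),.008,.085,.03))
    print(n,depthfit(p,(.621,.0752),.063,.022),netfit(p,'beaker55_mid',(.621,.0752),.008,.055,.022))
a=cv2.imread('pics/scene8.png');cv2.imwrite('pics/scene8c.png',cv2.resize(a[100:280,180:500],None,fx=2.4,fy=2.4,interpolation=2))
E
```

```text
clk 29.9 pos [0.442  0.2776 0.1634] yaw_y 0.0001 z [-1.6e-03  8.0e-04 -1.0e+00] F [0.  0.3 0.4] open 87.9 q [-0.72  0.67  0.11  1.96 -0.14  0.52 -0.51]
tool delta mm [ -2.7   0.  147.4]
scene (array([ 0.6138, -0.014 ]), np.float64(0.0012), 151) (array([ 0.6111, -0.0147]), 0.99, 0.78)
scene (array([ 0.6032, -0.1038]), np.float64(0.0013), 175) (array([ 0.5993, -0.1062]), 1.07, 0.89)
scene (array([0.6238, 0.075 ]), np.float64(0.0012), 131) (array([0.621, 0.075]), 0.93, 0.69)
top (array([ 0.6086, -0.0128]), np.float64(0.001), 109) None
top (array([ 0.5984, -0.1027]), np.float64(0.001), 136) (array([ 0.5986, -0.1026]), 0.96, 0.88)
top (array([0.6188, 0.0762]), np.float64(0.0009), 87) (array([0.6193, 0.0771]), 1.0, 0.64)
```

View pics/scene8c.png

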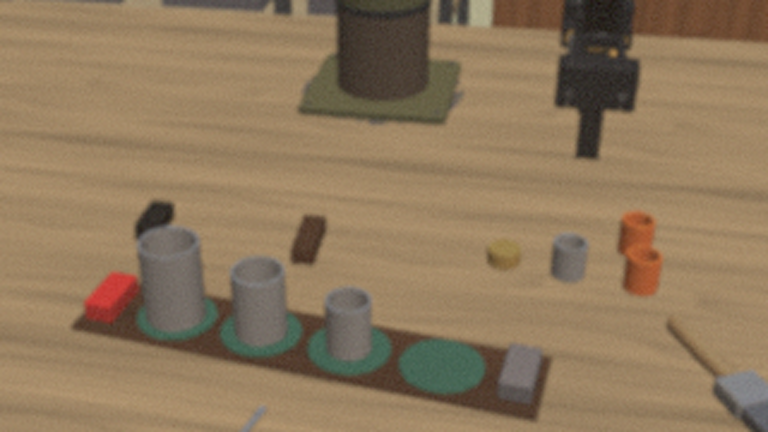

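Emit:
send_rows --series '[{"dx": -2, "dy": 0, "dz": 20, "turn": 0, "grip": 1}, {"dx": 0, "dy": 0, "dz": 25, "turn": 0, "grip": 1}, {"dx": 0, "dy": 0, "dz": 25, "turn": 0, "grip": 1}, {"dx": 0, "dy": 0, "dz": 20, "turn": 0, "grip": 1}, {"dx": 0, "dy": 0, "dz": 20, "turn": 0, "grip": 1}, {"dx": 0, "dy": 0, "dz": 15, "turn": 0, "grip": 1}, {"dx": 0, "dy": 0, "dz": 12, "turn": 0, "grip": 1}, {"dx": 0, "dy": 0, "dz": 4, "turn": 0, "grip": 1}, {"dx": 0, "dy": 0, "dz": 0, "turn": 0, "grip": 1}, {"dx": 0, "dy": 0, "dz": 0, "turn": 0, "grip": 1}]'

```text
clock: 31.3
tool_pos: [0.4427, 0.2741, 0.0224]
eef_rot: [0.708, 0.706, -0.0, -0.0]
contact_force: [-0.1, 0.4, 0.3]
opening: 1.001
```

```bash
python3 d.py .4418 .275 .020
```

```text
clk 31.3 pos [0.4427 0.2741 0.0224] yaw_y -0.0031 z [-1.1e-03  1.0e-04 -1.0e+00] F [-0.1  0.4  0.3] open 88.1 q [-0.67  0.93  0.04  2.02 -0.17  0.2  -0.48]
tool delta mm [ 0.9 -0.9  2.4]
```

Emit:
send_rows --series '[{"dx": 1, "dy": -1, "dz": 3, "turn": 0, "grip": 0.8}, {"dx": 0, "dy": 0, "dz": 0, "turn": 0, "grip": 0.65}, {"dx": 0, "dy": 0, "dz": 0, "turn": 0, "grip": 0.55}, {"dx": 0, "dy": 0, "dz": 0, "turn": 0, "grip": 0.48}, {"dx": 0, "dy": 0, "dz": 0, "turn": 0, "grip": 0.44}, {"dx": 0, "dy": 0, "dz": 0, "turn": 0, "grip": 0.4}, {"dx": 0, "dy": 0, "dz": 0, "turn": 0, "grip": 0.35}, {"dx": 0, "dy": 0, "dz": 0, "turn": 0, "grip": 0.28}, {"dx": 0, "dy": 0, "dz": 0, "turn": 0, "grip": 0.2}, {"dx": 0, "dy": 0, "dz": 0, "turn": 0, "grip": 0.2}, {"dx": 0, "dy": 0, "dz": 0, "turn": 0, "grip": 0.2}]'

```text
clock: 32.4
tool_pos: [0.4414, 0.275, 0.0189]
eef_rot: [0.708, 0.706, -0.001, -0.001]
contact_force: [1.0, 1.1, 0.9]
opening: 0.402
```

```bash
python3 d.py .6307 .1646 .14
```

```text
clk 32.4 pos [0.4414 0.275  0.0189] yaw_y -0.003 z [-1.8e-03 -3.0e-04 -1.0e+00] F [1.  1.1 0.9] open 35.3 q [-0.67  0.93  0.04  2.02 -0.17  0.2  -0.48]
tool delta mm [-109.8  189.4 -121.4]
```

Emit:
send_rows --series '[{"dx": 0, "dy": 0, "dz": -5, "turn": 0, "grip": 0.2}, {"dx": 0, "dy": 0, "dz": -15, "turn": 0, "grip": 0.2}, {"dx": 0, "dy": 0, "dz": -20, "turn": 0, "grip": 0.2}, {"dx": 0, "dy": 0, "dz": -25, "turn": 0, "grip": 0.2}, {"dx": 0, "dy": 0, "dz": -25, "turn": 0, "grip": 0.2}, {"dx": 0, "dy": 0, "dz": -20, "turn": 0, "grip": 0.2}, {"dx": 0, "dy": 0, "dz": -10, "turn": 0, "grip": 0.2}, {"dx": -5, "dy": 10, "dz": 0, "turn": 0, "grip": 0.2}, {"dx": -10, "dy": 18, "dz": 0, "turn": 0, "grip": 0.2}, {"dx": -15, "dy": 24, "dz": 0, "turn": 0, "grip": 0.2}, {"dx": -15, "dy": 25, "dz": 0, "turn": 0, "grip": 0.2}, {"dx": -15, "dy": 25, "dz": 0, "turn": 0, "grip": 0.2}, {"dx": -15, "dy": 25, "dz": 0, "turn": 0, "grip": 0.2}, {"dx": -15, "dy": 25, "dz": 0, "turn": 0, "grip": 0.2}, {"dx": -10, "dy": 20, "dz": 0, "turn": 0, "grip": 0.2}, {"dx": -7, "dy": 12, "dz": 0, "turn": 0, "grip": 0.2}, {"dx": -3, "dy": 5, "dz": 0, "turn": 0, "grip": 0.2}, {"dx": 0, "dy": 0, "dz": 0, "turn": 0, "grip": 0.2}, {"dx": 0, "dy": 0, "dz": 0, "turn": 0, "grip": 0.2}]'

```text
clock: 34.3
tool_pos: [0.6292, 0.1649, 0.1379]
eef_rot: [0.708, 0.706, -0.001, -0.001]
contact_force: [-0.6, 0.1, -1.7]
opening: 0.408
```

Emit:
send_rows --series '[{"dx": 0, "dy": 0, "dz": 15, "turn": 0, "grip": 0.2}, {"dx": 0, "dy": 0, "dz": 20, "turn": 0, "grip": 0.2}, {"dx": 0, "dy": 0, "dz": 20, "turn": 0, "grip": 0.2}, {"dx": 0, "dy": 0, "dz": 20, "turn": 0, "grip": 0.2}, {"dx": 0, "dy": 0, "dz": 12, "turn": 0, "grip": 0.2}, {"dx": 0, "dy": 0, "dz": 8, "turn": 0, "grip": 0.2}, {"dx": 0, "dy": 0, "dz": 3, "turn": 0, "grip": 0.2}, {"dx": 0, "dy": 0, "dz": 0, "turn": 0, "grip": 0.2}, {"dx": 0, "dy": 0, "dz": 0, "turn": 0, "grip": 0.2}, {"dx": 0, "dy": 0, "dz": 0, "turn": 0, "grip": 0.2}]'

```text
clock: 35.3
tool_pos: [0.6306, 0.1646, 0.0414]
eef_rot: [0.708, 0.706, -0.0, -0.0]
contact_force: [0.5, -0.2, -0.4]
opening: 0.411
```

```bash
python3 d.py .6307 .1646 .0269;  python3 - <<'E'
from h import *
p=snap('scene','s9.png'); a=cv2.imread('pics/s9.png'); u,v=proj(p,[[.63,.15,.07]])[0].astype(int)
cv2.imwrite('pics/s9c.png',cv2.resize(a[max(v-80,0):v+50,u-65:u+65],None,fx=4,fy=4,interpolation=2))
E
```

```text
clk 35.3 pos [0.6306 0.1646 0.0414] yaw_y -0.003 z [-5.e-04  1.e-04 -1.e+00] F [ 0.5 -0.2 -0.4] open 36.2 q [-0.36  0.98  0.06  1.61 -0.09  0.56 -0.25]
tool delta mm [ 0.   0.1 14.5]
```

View pics/s9c.png

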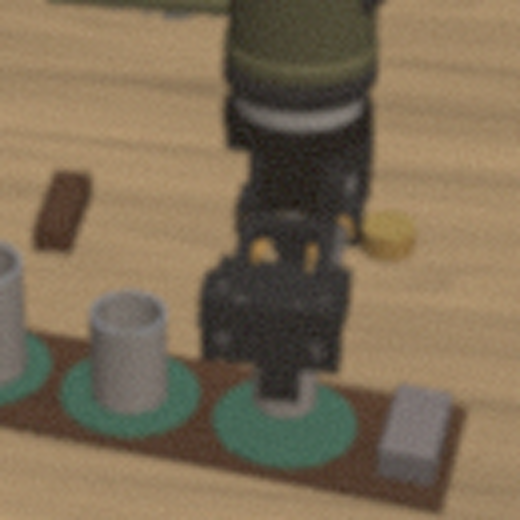

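Emit:
send_rows --series '[{"dx": 0, "dy": 0, "dz": 4, "turn": 0, "grip": 0.2}, {"dx": 0, "dy": 0, "dz": 4, "turn": 0, "grip": 0.2}, {"dx": 0, "dy": 0, "dz": 3, "turn": 0, "grip": 0.2}, {"dx": 0, "dy": 0, "dz": 1, "turn": 0, "grip": 0.2}, {"dx": 0, "dy": 0, "dz": 1, "turn": 0, "grip": 0.2}, {"dx": 0, "dy": 0, "dz": 0.5, "turn": 0, "grip": 0.2}, {"dx": 0, "dy": 0, "dz": 0, "turn": 0, "grip": 0.2}, {"dx": 0, "dy": 0, "dz": 0, "turn": 0, "grip": 0.2}]'

```text
clock: 36.15
tool_pos: [0.6301, 0.1645, 0.0271]
eef_rot: [0.708, 0.706, -0.001, -0.001]
contact_force: [0.6, -0.9, -1.0]
opening: 0.409
```

Emit:
send_rows --series '[{"dx": 0, "dy": 0, "dz": 0.5, "turn": 0, "grip": 0.2}, {"dx": 0, "dy": 0, "dz": 0, "turn": 0, "grip": 0.2}, {"dx": 0, "dy": 0, "dz": 0, "turn": 0, "grip": 0.2}]'

```text
clock: 36.45
tool_pos: [0.6301, 0.1645, 0.0269]
eef_rot: [0.708, 0.706, -0.001, -0.001]
contact_force: [-1.0, -1.2, 4.4]
opening: 0.406
```

Contact; release, rise and back off clear of the row.

Emit:
send_rows --series '[{"dx": 0, "dy": 0, "dz": -0.2, "turn": 0, "grip": 0.42}, {"dx": 0, "dy": 0, "dz": 0, "turn": 0, "grip": 0.46}, {"dx": 0, "dy": 0, "dz": 0, "turn": 0, "grip": 0.55}, {"dx": 0, "dy": 0, "dz": 0, "turn": 0, "grip": 0.7}, {"dx": 0, "dy": 0, "dz": 0, "turn": 0, "grip": 0.7}, {"dx": 0, "dy": 0, "dz": 0, "turn": 0, "grip": 0.7}, {"dx": 0, "dy": 0, "dz": -10, "turn": 0, "grip": 0.7}, {"dx": 0, "dy": 0, "dz": -20, "turn": 0, "grip": 0.7}, {"dx": 0, "dy": 0, "dz": -30, "turn": 0, "grip": 0.7}, {"dx": 0, "dy": 0, "dz": -30, "turn": 0, "grip": 0.7}, {"dx": 0, "dy": 0, "dz": -30, "turn": 0, "grip": 0.7}, {"dx": 20, "dy": -15, "dz": -10, "turn": 0, "grip": 0.7}, {"dx": 25, "dy": -20, "dz": 0, "turn": 0, "grip": 0.7}, {"dx": 25, "dy": -20, "dz": 0, "turn": 0, "grip": 0.7}, {"dx": 25, "dy": -20, "dz": 0, "turn": 0, "grip": 0.7}, {"dx": 25, "dy": -20, "dz": 0, "turn": 0, "grip": 0.7}, {"dx": 20, "dy": -15, "dz": 0, "turn": 0, "grip": 0.7}, {"dx": 0, "dy": 0, "dz": 0, "turn": 0, "grip": 0.7}, {"dx": 0, "dy": 0, "dz": 0, "turn": 0, "grip": 0.7}]'

```text
clock: 38.35
tool_pos: [0.5209, 0.3048, 0.1575]
eef_rot: [0.708, 0.706, -0.0, -0.0]
contact_force: [0.0, 0.2, 0.1]
opening: 0.7
```

```bash
python3 d.py; python3 - <<'E'
from h import *
T={85:(.601,-.1036,.03),70:(.611,-.0142,.026),55:(.621,.0752,.022),40:(.6307,.1646,.018)}
for n in('scene','top'):
    p=snap(n,n+'9.png')
    for h,(x,y,r) in T.items(): print(n,h,depthfit(p,(x,y),.008+h/1e3,r),netfit(p,'beaker%d_mid'%h,(x,y),.008,h/1e3,r))
    a=cv2.imread('pics/%s9.png'%n);cv2.imwrite('pics/%s9c.png'%n,cv2.resize(a[120:290,170:480],None,fx=2.5,fy=2.5,interpolation=2))
E
```

```text
clk 38.35 pos [0.5209 0.3048 0.1575] yaw_y -0.002 z [-1.1e-03 -3.0e-04 -1.0e+00] F [0.  0.2 0.1] open 61.6 q [-0.67  0.77  0.11  1.72 -0.12  0.67 -0.49]
scene 85 (array([ 0.6034, -0.1043]), np.float64(0.0011), 169) (array([ 0.6016, -0.1052]), 0.99, 0.73)
scene 70 (array([ 0.6138, -0.0141]), np.float64(0.0012), 152) (array([ 0.611 , -0.0146]), 1.02, 0.91)
scene 55 (array([0.6239, 0.075 ]), np.float64(0.0011), 128) (array([0.6222, 0.0749]), 0.94, 0.6)
scene 40 (array([0.633 , 0.1635]), np.float64(0.0012), 104) (array([0.6296, 0.1624]), 1.03, 0.63)
top 85 (array([ 0.5984, -0.1027]), np.float64(0.001), 135) (array([ 0.5985, -0.1027]), 1.0, 0.67)
top 70 (array([ 0.6086, -0.0125]), np.float64(0.001), 110) None
top 55 (array([0.6186, 0.0761]), np.float64(0.001), 90) (array([0.6194, 0.0766]), 0.95, 0.77)
top 40 (array([0.628 , 0.1644]), np.float64(0.0009), 70) (array([0.6286, 0.1651]), 0.93, 0.71)
```

View pics/scene9c.png

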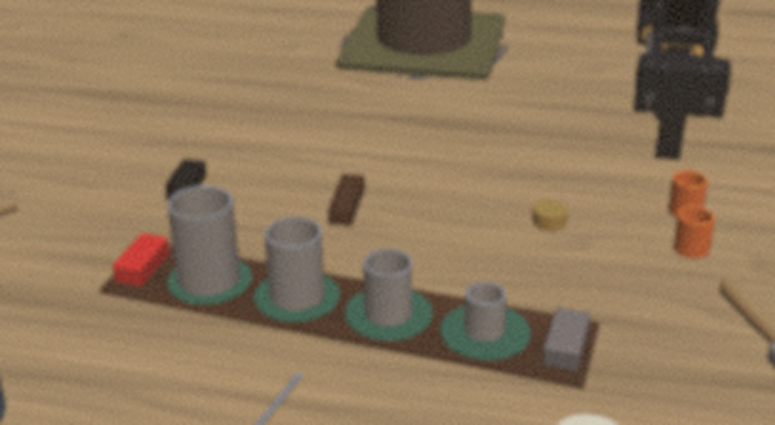

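View pics/top9c.png

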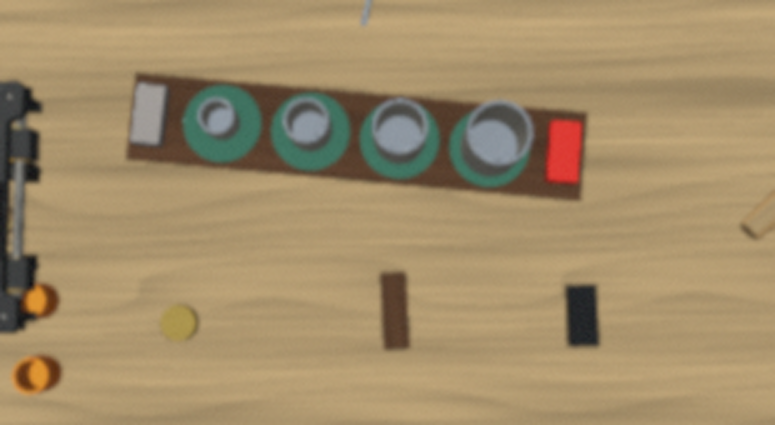

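```bash
python3 -c "
from plant import *
print(finish_job())"
```

```text
the job is handed in; nothing more can be done
None
```

The job is handed in. The four pewter beakers stand mouth up on their felts: 85 mm next to the red block, then 70, 55 and 40 mm, with the 40 mm at the grey block's end. I lowered each one in steps of 1 mm or less until the wrist felt light contact (4–10 N), then opened the fingers slowly.

- **Position:** In the last pictures, within each camera, the beakers lie about 1–2 mm from their felt centres. The two cameras disagree with each other by 2–5 mm, mostly in x.
- **Missed detection:** The network did not find the 70 mm beaker in the last two top pictures used for checks. Its position there rests on the depth fit (0.609, -0.013), which matches the felt, and the scene camera also found it in place.
- **Joint range:** While picking up the 85 mm beaker, joint 6 read 0.04 rad, the edge of its range. The arm still held its pose.
- **Untouched things:** The orange look-alikes were left alone.
- **End state:** The arm was clear of everything at (0.52, 0.30, 0.16), with a contact force near 0, at about 38 s of the 109 s allowed.

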